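# Box up the engine filters by size

## Robot

A 6-joint arm with a two-finger parallel gripper is mounted at the origin on the work surface. World frame = base frame: x ahead of the robot, y to its left, z up, the work surface at z = 0. Lengths are in mm, angles in rad, forces in N, time in s.
With the tool pointing down it reaches from about 350 to 975 mm from the base axis. Payload 7.1 kg.
Tool frame: the origin (TCP) lies at the centre of the arm's flange, where the gripper is bolted on; the fingertips stand 182 mm ahead of it and the grasp point (between the pads) lies 163 mm ahead of it; z points along the fingers, y is the line along which they close (so a half turn about z gives the same grasp; the last joint's range is limited). The gripper opens to 88 mm and grips with 3 to 60 N. Pads are 20 mm wide; open, the fingers measure 115 mm over their backs; the gripper's body (75 mm by 178 mm) begins 61 mm behind the grasp point.
Start: joints at [-1.122, 0.423, 1.63, -0, 1.089, -0.019], TCP at [281.842, -557.828, 404.675] pointing down, gripper open.
Joint ranges: [-3, 3], [-0.9, 2.11], [0.09, 2.58], [-1.31, 4.45], [0.11, 2.69], [-2.54, 2.54]. Speed limits (rad/s): [2.39, 2.39, 3.01, 3.14, 3.14, 3.14].

## Interface

Orientations are given as a rotation vector (axis times angle).
In Python, from workcell import readout, get_image, ctrl gives the robot as it stands.
- The arm moves only by the tool step_arm, never from a script. Its argument "targets" is a list that holds one entry, the list of rows, each a list of 7 numbers: the shift along the world's x, y, z as a fraction of full scale, then the turn, a rotation vector about the world's x, y, z as a fraction of full scale, then the opening, from 0 (shut) to 1 (fully open). In form: [[[dx, dy, dz, wx, wy, wz, claw], ...]]. A call has exactly 5 rows; each row shifts and turns the commanded pose from where the row before left it; what a row does not reach is not made up. Full scale, the value 1, is 0.05 m for a shift and 4 degrees for a turn. A row lasts 1/8 s, in which the tool goes at most 62.5 mm and 10.7 degrees, less where a joint would pass 70% of its speed; a pose out of reach is approached as far as the arm can. A call with a number of a shift or a turn outside -1 to 1 is refused whole. A call with a gripper value outside its range is refused whole. The fingers move at their own pace and stop on an object; the grip force is fixed at half the most. Time passes only in rows, so rows that do not move let the fingers close, or fill a call up. It gives the time, the measured TCP pose, the force, the opening and the grip force at its end, in the units of the state.
- readout.get_obs(): the state, without advancing time (a new reading comes with each control period).
- get_image(name): name is "scene" or "top" or "wrist"; returns a dict with "pixels" (400x640x3 uint8, red, green, blue), "intrinsics" (3x3 intrinsics, pixels), "extrinsics" (4x4, takes a point from world to camera coordinates). Camera axes: x right, y down, z forward; pixel columns grow to the right and rows downward; lengths in mm; the calibration is good to about 2 mm. A picture is of the moment at which its call begins. There is no depth.
- ctrl.close_job(): hands the job in; it is judged then, once.
The state is a dict: "t": time; "qpos": joint angles; "qvel": joint speeds; "joint_torque": joint torques, N m; "ee_pos": TCP position; "orientation": TCP orientation; "ft_force": force on the tool from outside, world axes, zero at the start; "moment": the same for the moment, N m; "width": finger opening in mm; "grasp_force": force on a finger pad.
Only numpy, scipy, OpenCV 4.12 (cv2) and the standard library are available. Lean on these libraries where they do the work, as an engineer would, in place of code of your own. Each camera call takes 0.05 s, during which the arm holds its last target. There are 200 camera calls.

## Task

Put the four white canister filters away in the four open cartons, each in the carton of its own size: the smallest filter in the smallest carton, and so on up to the largest in the largest. Set every filter down upright on its carton's floor, without dropping it or knocking one over, and leave the paint tin and the glass jar where they stand.

Things in the scene. Friction and masses are not known exactly. Their poses are not given: they have to be found in the camera images.
- filter_tiny_mid (a point): the smallest canister filter: a loose white-painted round can, 40 mm diameter, 62 mm tall, about 120 g, standing upright on its dark steel base, with small flutes around its rounded upper shoulder (top 14 mm). The point is its centre, 31 mm above its underside; z is up along its axis. It may be gripped across its diameter in any direction
- filter_small_mid (a point): the second smallest canister filter: a loose white-painted round can, 49 mm diameter, 82 mm tall, about 200 g, standing upright on its dark steel base, with small flutes around its rounded upper shoulder (top 14 mm). The point is its centre, 41 mm above its underside; z is up along its axis. It may be gripped across its diameter in any direction
- filter_medium_mid (a point): the second largest canister filter: a loose white-painted round can, 58 mm diameter, 102 mm tall, about 300 g, standing upright on its dark steel base, with small flutes around its rounded upper shoulder (top 14 mm). The point is its centre, 51 mm above its underside; z is up along its axis. It may be gripped across its diameter in any direction
- filter_large_mid (a point): the largest canister filter: a loose white-painted round can, 67 mm diameter, 122 mm tall, about 420 g, standing upright on its dark steel base, with small flutes around its rounded upper shoulder (top 14 mm). The point is its centre, 61 mm above its underside; z is up along its axis. It may be gripped across its diameter in any direction
- carton_tiny: the smallest open-topped square grey-card carton, fixed to the bench, for the smallest filter: outside 66 x 66 mm, walls 4 mm thick and 16 mm high from the bench, inside 58 x 58 mm, floor 4 mm thick. Origin at the centre of its underside, on the bench; x and y along its sides, z up. When its filter stands in it, the filter's upper 50 mm stand above the rim, and fingers do not fit between can and wall
- carton_small: the second smallest open-topped square grey-card carton, fixed to the bench, for the second smallest filter: outside 75 x 75 mm, walls 4 mm thick and 20 mm high from the bench, inside 67 x 67 mm, floor 4 mm thick. Origin at the centre of its underside, on the bench; x and y along its sides, z up. When its filter stands in it, the filter's upper 66 mm stand above the rim, and fingers do not fit between can and wall
- carton_medium: the second largest open-topped square grey-card carton, fixed to the bench, for the second largest filter: outside 84 x 84 mm, walls 4 mm thick and 26 mm high from the bench, inside 76 x 76 mm, floor 4 mm thick. Origin at the centre of its underside, on the bench; x and y along its sides, z up. When its filter stands in it, the filter's upper 80 mm stand above the rim, and fingers do not fit between can and wall
- carton_large: the largest open-topped square grey-card carton, fixed to the bench, for the largest filter: outside 93 x 93 mm, walls 4 mm thick and 32 mm high from the bench, inside 85 x 85 mm, floor 4 mm thick. Origin at the centre of its underside, on the bench; x and y along its sides, z up. When its filter stands in it, the filter's upper 94 mm stand above the rim, and fingers do not fit between can and wall
- paint_tin: bystander: a round steel paint tin with a green band, 80 mm diameter (band 82 mm), 91 mm tall, standing on the bench; loose; origin at the centre of its underside. To be left alone
- bolt_jar: bystander: a round clear glass jar with a black cap, 64 mm diameter, 85 mm tall, standing on the bench; loose; origin at the centre of its underside. To be left alone
There are look-alikes about, which are no part of the job. Leave any pink or red look-alike of the carton_small alone. Leave any red look-alike of the part that bears filter_large_mid alone.

How it is judged (in metres and radians):
At the end, for the whole second after the job is handed in: Each filter stands upright (within 0.12 rad) on the floor of the carton of its own size (its centre within 14 mm of the carton's centre seen from above, within 5 mm of resting height), released and at rest; the paint tin and the jar are within 20 mm of where they began (horizontal distance between filter_tiny_mid and carton_tiny below 0.014 m and z of filter_tiny_mid in the frame of carton_tiny between 0.027 and 0.04 m and angle between each of filter_tiny_mid, filter_small_mid, filter_medium_mid, filter_large_mid's own z axis and vertical below 0.12 rad and linear speed of each of filter_tiny, filter_small, filter_medium, filter_large below 0.02 m/s and horizontal distance between filter_small_mid and carton_small below 0.014 m and z of filter_small_mid in the frame of carton_small between 0.037 and 0.05 m and horizontal distance between filter_medium_mid and carton_medium below 0.014 m and z of filter_medium_mid in the frame of carton_medium between 0.047 and 0.06 m and horizontal distance between filter_large_mid and carton_large below 0.014 m and z of filter_large_mid in the frame of carton_large between 0.057 and 0.07 m and distance of each of paint_tin, bolt_jar from where it was at the start of the episode below 0.02 m); the robot touches nothing.
It fails at once if a filter is dropped: it falls out of the fingers faster than 0.6 m/s (a fall of about 18 mm) ((linear speed of filter_tiny above 0.6 m/s and contact force between the fingers and filter_tiny below 0.05 N) or (linear speed of filter_small above 0.6 m/s and contact force between the fingers and filter_small below 0.05 N) or (linear speed of filter_medium above 0.6 m/s and contact force between the fingers and filter_medium below 0.05 N) or (linear speed of filter_large above 0.6 m/s and contact force between the fingers and filter_large below 0.05 N)).
It fails at once if a filter is knocked over (angle between any of filter_tiny_mid, filter_small_mid, filter_medium_mid, filter_large_mid's own z axis and vertical above 0.7 rad).
It fails at once if the paint tin is shifted by more than 20 mm or tipped (distance of paint_tin from where it was at the start of the episode above 0.02 m or angle between paint_tin's own z axis and vertical above 0.35 rad).
It fails at once if the glass jar is shifted by more than 20 mm or tipped (distance of bolt_jar from where it was at the start of the episode above 0.02 m or angle between bolt_jar's own z axis and vertical above 0.35 rad).
It also fails if it takes over 104 s, if anything falls off the work surface, if the arm or the gripper's body presses on something with over 40 N, if the wrist force passes 120 N, or if a joint passes its speed limit or range.

## Working session

There is one attempt and no reset: what is moved stays moved. The work goes in short steps, Python scripts to look and compute and a tool call to move; the robot and the scene stay as the last step left them, time stands still between calls to the robot, and variables do not carry over. Pictures are saved under pics/ and viewed, at most 14 in all, crops included, and the job is handed in when it is done.

Besides the shell and the picture viewer there is one more tool, called after "Request:" as a command line: name --argument value ..., lists and objects as JSON in quotes. step_arm: Moves the arm, as the interface text tells. Shift numbers are shares of 0.05 m and turn numbers shares of 4 degrees, none past 1 either way. Its arguments: {"type":"object","properties":{"targets":{"type":"array"}},"required":["targets"]}

```bash
mkdir -p pics; ls
python3 - <<'E'
from workcell import readout, get_image
import cv2,numpy as np
for n in("scene","top"):
    d=get_image(n);cv2.imwrite(f"pics/{n}0.png",d["pixels"][:,:,::-1]);np.savez(f"{n}0.npz",**d)
    print(n,np.round(d["intrinsics"],1).tolist(),np.round(d["extrinsics"],3).tolist())
o=readout.get_obs();print(o)
E
```

```text
pics
scene [[472.6, 0.0, 323.2], [0.0, 472.6, 196.9], [0.0, 0.0, 1.0]] [[0.858, 0.513, -0.014, -402.214], [0.361, -0.623, -0.694, -107.294], [-0.365, 0.591, -0.72, 1372.992], [0.0, 0.0, 0.0, 1.0]]
top [[362.8, 0.0, 312.9], [0.0, 362.8, 194.2], [0.0, 0.0, 1.0]] [[-0.007, -1.0, -0.014, 11.016], [-0.997, 0.008, -0.076, 463.555], [0.076, 0.014, -0.997, 913.903], [0.0, 0.0, 0.0, 1.0]]
{'t': 0.1, 'qpos': array([-1.12199126e+00,  4.23796329e-01,  1.63059275e+00,  8.51651434e-06,
        1.08862864e+00, -1.90044455e-02]), 'qvel': array([-0.00086127, -0.00238932, -0.00250177,  0.00063551, -0.00143051,
       -0.00014662]), 'joint_torque': array([-7.17415551e-04, -5.45612025e+01, -2.74323785e+01,  6.45295554e-02,
        1.87627907e-02, -2.22147463e-05]), 'ee_pos': array([ 281.74704914, -557.61604626,  403.96751958]), 'orientation': array([-3.05468872e+00, -7.27822021e-01,  4.65572623e-04]), 'ft_force': array([ 0.44405548,  0.17931228, -0.08602766]), 'moment': array([-0.01378633, -0.00254555, -0.0265012 ]), 'grasp_force': 0.0, 'width': 88.03233601256936}
```

View pics/top0.png

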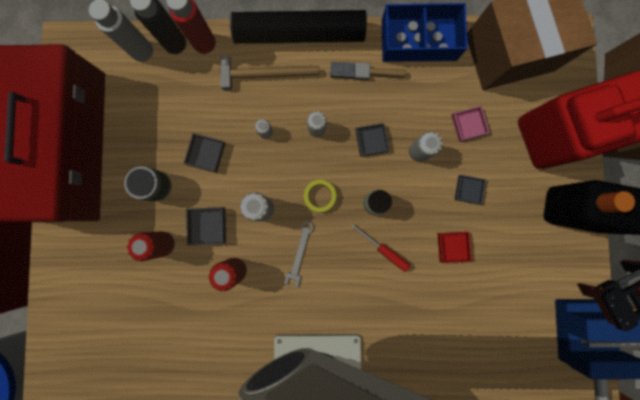

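View pics/scene0.png

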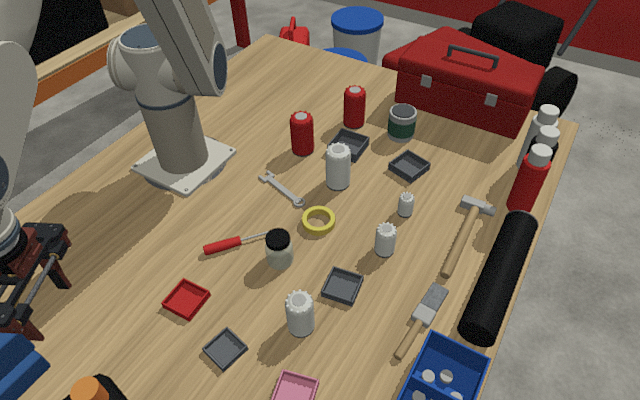

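The top view shows white cans at (262,127), (317,122), (427,146) and (255,207). Grey cartons are at (205,153), (373,140), (471,190) and (206,226). The look-alikes are a pink carton (471,123), a red carton (455,247) and two red cans (141,246) and (223,276). The tin is at (141,183) and the jar at (378,202).

```bash
cat > h.py <<'E'
import numpy as np,cv2
def ray(d,uv,z):
    K,E=d["intrinsics"],np.array(d["extrinsics"]);R,t=E[:3,:3],E[:3,3];c=-R.T@t
    uv=np.atleast_2d(uv).astype(float)
    v=(R.T@np.linalg.inv(K)@np.c_[uv,np.ones(len(uv))].T).T
    return c+v*((z-c[2])/v[:,2])[:,None]
def proj(d,p):
    E=np.array(d["extrinsics"]);q=d["intrinsics"]@(E[:3,:3]@np.asarray(p,float)+E[:3,3]);return q[:2]/q[2]
E
python3 - <<'E'
from h import *
d=np.load("top0.npz");im=d["pixels"];hsv=cv2.cvtColor(im,cv2.COLOR_RGB2HSV)
S,V=hsv[...,1],hsv[...,2]
print("cam",ray(d,[0,0],0).round(), (-d["extrinsics"][:3,:3].T@d["extrinsics"][:3,3]).round())
car=cv2.morphologyEx(((S<75)&(V<110)).astype(np.uint8),cv2.MORPH_OPEN,np.ones((3,3)))
for n,u,v,h in(("A",205,153,0),("B",373,140,0),("C",471,190,0),("D",206,226,0)):
    k,l,st,c=cv2.connectedComponentsWithStats(car);i=l[v,u]
    cn=cv2.findContours((l==i).astype(np.uint8),0,1)[0][0][:,0]
    for z in (16,20,26,32):
        p=ray(d,cn,z)[:,:2].astype(np.float32);r=cv2.minAreaRect(p);print(n,z,st[i],np.round(r[0]),np.round(r[1]),round(r[2],1))
wh=((S<60)&(V>110)).astype(np.uint8)
k,l,st,c=cv2.connectedComponentsWithStats(wh)
for n,u,v in(("a",262,127),("b",317,122),("c",427,146),("d",255,207)):
    ii=np.bincount(l[v-8:v+9,u-8:u+9].ravel(),minlength=k);ii[0]=0;i=ii.argmax();print(n,st[i],c[i])
a=cv2.resize(im[90:290,110:510][:,:,::-1],(800,400),interpolation=2);cv2.imwrite("pics/c1.png",a)
E
```

```text
cam [[1010.  868.    0.]] [393.  -5. 946.]
A 16 [ 185  134   39   37 1004] [576. 291.] [86. 83.] 74.5
A 20 [ 185  134   39   37 1004] [575. 290.] [86. 83.] 74.5
A 26 [ 185  134   39   37 1004] [574. 288.] [85. 83.] 74.5
A 32 [ 185  134   39   37 1004] [573. 286.] [85. 82.] 74.5
B 16 [356 124  33  32 844] [ 606. -147.] [76. 77.] 8.9
B 20 [356 124  33  32 844] [ 605. -147.] [75. 77.] 8.9
B 26 [356 124  33  32 844] [ 603. -146.] [75. 76.] 8.9
B 32 [356 124  33  32 844] [ 602. -145.] [74. 76.] 8.9
C 16 [456 175  29  29 680] [ 473. -395.] [69. 65.] 78.7
C 20 [456 175  29  29 680] [ 473. -393.] [69. 64.] 78.7
C 26 [456 175  29  29 680] [ 472. -391.] [69. 64.] 78.7
C 32 [456 175  29  29 680] [ 472. -388.] [68. 64.] 78.7
D 16 [ 186  208   39   37 1310] [385. 285.] [93. 96.] 2.6
D 20 [ 186  208   39   37 1310] [385. 284.] [93. 96.] 2.6
D 26 [ 186  208   39   37 1310] [385. 282.] [92. 95.] 2.6
D 32 [ 186  208   39   37 1310] [385. 280.] [91. 94.] 2.6
a [255 119  13  13 125] [260.52 125.32]
b [307 112  18  17 230] [315.53913043 119.64347826]
c [419 132  24  22 374] [429.86096257 142.16042781]
d [240 193  27  27 531] [252.51789077 205.91148776]
```

View pics/c1.png

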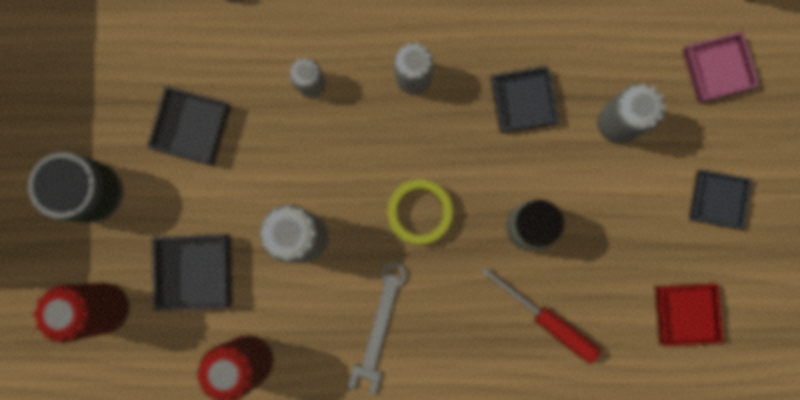

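Measured carton sides are A≈84 (medium), B≈76 (small), C≈66 (tiny) and D≈93 (large). Grey fits the description, so the pink and red cartons are out. The can order by apparent top size is a < b < c < d.

Run:
```python
from h import *
d=np.load("top0.npz");s=np.load("scene0.npz")
hsv=cv2.cvtColor(s["pixels"],cv2.COLOR_RGB2HSV)
for n,uv,z,sc in(("tiny",(261.3,125),62,(405,196)),("small",(316.5,121),82,(385,228)),("med",(430,142.3),102,(299,297)),("large",(254,206.6),122,(338,150))):
    p=ray(d,uv,z)[0];print(n,p.round(1),"scene proj",proj(s,p).round(1),"scene seen ~",sc, ray(s,sc,z)[0].round())
for n,p in(("A",(574,288,26)),("B",(605,-147,20)),("C",(473,-394,16)),("D",(385,280,32))): print(n,proj(s,p).round())
print(ray(d,(142,183),91),ray(d,(379,202),85),ray(d,(223,275),122),ray(d,(141,246),122))
```

```text
tiny [634.  133.9  62. ] scene proj [407.5 195. ] scene seen ~ (405, 196) [630. 128.  62.]
small [636.9  -3.5  82. ] scene proj [385.1 226.7] scene seen ~ (385, 228) [638.  -7.  82.]
med [ 577.3 -269.7  102. ] scene proj [299.5 297.8] scene seen ~ (299, 297) [ 576. -269.  102.]
large [428.6 140.4 122. ] scene proj [337.3 148.3] scene seen ~ (338, 150) [434. 136. 122.]
A [409. 162.]
B [342. 282.]
C [225. 344.]
D [348. 140.]
[[488.37781449 414.12974742  91.        ]] [[ 438.72966691 -150.11708279   85.        ]] [[275.22834068 209.55357321 122.        ]] [[341.13985459 397.1017989  122.        ]]
```

Request:
step_arm --targets '[[[1,1,0,0,0,0,1],[1,1,0,0,0,0,1],[1,1,0,0,0,0,1],[1,1,0,0,0,0,1],[1,1,0,0,0,0,1]]]'

```text
t: 0.72
ee_pos: [503.9, -335.2, 404.4]
orientation: [-3.056, -0.728, 0.0]
ft_force: [-0.0, -0.2, 1.1]
width: 87.8
grasp_force: 0.0
```

```bash
cat >> h.py <<'E'
def snap(n,f):
    from workcell import get_image,readout
    d=get_image(n);cv2.imwrite(f"pics/{f}.png",d["pixels"][:,:,::-1]);np.savez(f+".npz",**d);o=readout.get_obs()
    print(round(o["t"],2),o["ee_pos"].round(1),o["orientation"].round(3),round(o["width"],1),o["qpos"].round(2));return d
E
python3 - <<'E'
from h import *
d=snap("wrist","w1")
print(d["intrinsics"].round(),(-d["extrinsics"][:3,:3].T@d["extrinsics"][:3,3]).round(),proj(d,(577,-270,102)))
E
```

```text
0.78 [ 508.  -330.7  404.6] [-3.053 -0.733 -0.004] 87.9 [-0.6   0.4   1.67  0.    1.07  0.5 ]
[[360.   0. 325.]
 [  0. 360. 201.]
 [  0.   0.   1.]] [ 576. -299.  384.] [289.91641117  71.25927253]
```

View pics/w1.png

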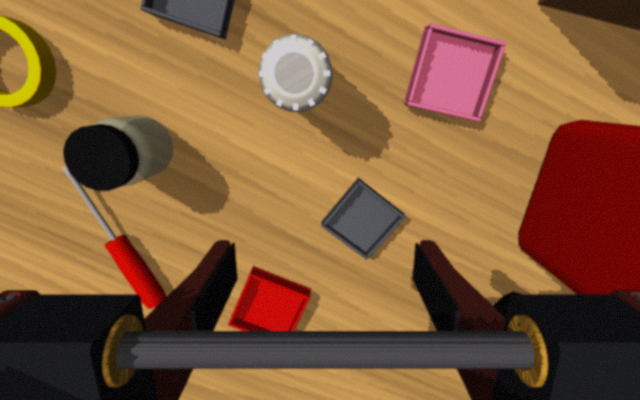

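The wrist view shows the medium filter's top at (295,72) and the small grey carton C at (363,218). It also shows pink (456,73), red (270,300) and the jar (105,155). Now I'll measure the filter and the carton.

```bash
cat >> h.py <<'E'
def can(d,p0,r):
    """p0: expected top centre; r: radius. Enclosing circle of white region, at top height minus 4"""
    hsv=cv2.cvtColor(d["pixels"],cv2.COLOR_RGB2HSV);m=((hsv[...,1]<50)&(hsv[...,2]>95)).astype(np.uint8)
    u,v=proj(d,p0);R=np.linalg.norm(proj(d,np.add(p0,(r,0,0)))-[u,v])
    yy,xx=np.mgrid[:400,:640];m[np.hypot(xx-u,yy-v)>1.7*R]=0
    k,l,st,c=cv2.connectedComponentsWithStats(cv2.morphologyEx(m,cv2.MORPH_CLOSE,np.ones((7,7))));i=1+st[1:,4].argmax()
    cn=cv2.findContours((l==i).astype(np.uint8),0,1)[0][0][:,0]
    p=ray(d,cn,p0[2]-5)[:,:2].astype(np.float32);c,rr=cv2.minEnclosingCircle(p)
    print("can",np.round(c,1),"r",round(rr,1),"px",np.round(proj(d,(*c,p0[2])),0),"expect",p0,r)
def carton(d,p0,side):
    hsv=cv2.cvtColor(d["pixels"],cv2.COLOR_RGB2HSV);m=((hsv[...,1]<85)&(hsv[...,2]<130)).astype(np.uint8)
    u,v=proj(d,p0).round().astype(int);R=np.linalg.norm(proj(d,np.add(p0,(side,0,0)))-[u,v])
    yy,xx=np.mgrid[:400,:640];m[np.hypot(xx-u,yy-v)>R]=0
    m=cv2.morphologyEx(m,cv2.MORPH_OPEN,np.ones((5,5)));k,l,st,c=cv2.connectedComponentsWithStats(m);i=1+st[1:,4].argmax()
    cn=cv2.findContours((l==i).astype(np.uint8),0,1)[0][0][:,0]
    r=cv2.minAreaRect(ray(d,cn,p0[2])[:,:2].astype(np.float32));print("carton",np.round(r,1) if 0 else (np.round(r[0],1),np.round(r[1],1),round(r[2])),"expect",p0,side)
E
python3 - <<'E'
from h import *
d=np.load("w1.npz");can(d,(577,-270,102),29);carton(d,(473,-394,16),66)
E
```

```text
can [ 577.3 -273.2] r 27.3 px [294.  73.] expect (577, -270, 102) 29
carton (array([ 475., -396.]), array([68. , 66.2]), 79) expect (473, -394, 16) 66
```

Request:
step_arm --targets '[[[0.5,0.4,-0.4,0,0,0,1],[0.4,0.3,-0.4,0,0,0,1],[0,0,-0.2,0,0,0,1],[0,0,0,0,0,0,1],[0,0,0,0,0,0,1]]]'

```text
t: 1.4
ee_pos: [547.3, -302.7, 355.0]
orientation: [3.056, 0.726, 0.0]
ft_force: [-0.6, -0.1, -0.1]
width: 87.7
grasp_force: 0.0
```

Request:
step_arm --targets '[[[0.6,0.61,0,0,0,0,1],[0,0,-0.8,0,0,0,1],[0,0,-0.8,0,0,0,1],[0,0,-0.6,0,0,0,1],[0,0,-0.4,0,0,0,1]]]'

```text
t: 2.02
ee_pos: [577.4, -272.1, 224.0]
orientation: [-3.056, -0.727, 0.0]
ft_force: [-0.6, 0.1, 0.3]
width: 88.0
grasp_force: 0.0
```

Request:
step_arm --targets '[[[0,0,0,0,0,0,1],[0,0,0,0,0,0,0.3],[0,0,0,0,0,0,0.3],[0,0,0,0,0,0,0.3],[0,0,0,0,0,0,0.3]]]'

```text
t: 2.65
ee_pos: [578.1, -271.5, 225.5]
orientation: [3.055, 0.728, 0.002]
ft_force: [0.0, -0.5, 3.5]
width: 57.6
grasp_force: 30.0
```

Request:
step_arm --targets '[[[0,0,0.3,0,0,0,0.3],[0,0,0.6,0,0,0,0.3],[0,0,0.7,0,0,0,0.3],[0,0,0.7,0,0,0,0.3],[0,0.3,0.6,0,0,0,0.3]]]'

```text
t: 3.28
ee_pos: [577.6, -256.7, 371.6]
orientation: [3.056, 0.726, 0.001]
ft_force: [-0.0, -0.8, -3.0]
width: 57.4
grasp_force: 30.0
```

Request:
step_arm --targets '[[[0,0.6,0,0,0,0,0.3],[0,0.8,0,0,0,0,0.3],[0,0.8,0,0,0,0,0.3],[0,0.8,0,0,0,0,0.3],[0,0.8,0,0,0,0,0.3]]]'

```text
t: 3.9
ee_pos: [577.3, -65.0, 370.2]
orientation: [-3.056, -0.728, 0.0]
ft_force: [-0.3, -0.2, -3.1]
width: 57.4
grasp_force: 30.0
```

Request:
step_arm --targets '[[[0,0.8,0,0,0,0,0.3],[0,0.8,0,0,0,0,0.3],[0,0.8,0,0,0,0,0.3],[0,0.8,0,0,0,0,0.3],[0,0.6,0,0,0,0,0.3]]]'

```text
t: 4.53
ee_pos: [577.3, 125.2, 370.2]
orientation: [-3.056, -0.729, 0.0]
ft_force: [-0.4, 0.2, -2.9]
width: 57.2
grasp_force: 30.0
```

Request:
step_arm --targets '[[[0,0.6,0,0,0,0,0.3],[0,0.4,0,0,0,0,0.3],[0,0.1,0,0,0,0,0.3],[0,0,0,0,0,0,0.3],[0,0,0,0,0,0,0.3]]]'

```text
t: 5.15
ee_pos: [577.8, 177.8, 369.6]
orientation: [3.056, 0.727, -0.001]
ft_force: [-0.4, 0.0, -3.0]
width: 57.4
grasp_force: 30.0
```

Run:
```python
from h import *
d=snap("wrist","w2")
carton(d,(574,288,26),84);carton(d,(385,280,32),93);can(d,(634,132,62),20);can(d,(431,139,122),33)
```

```text
5.2 [577.9 177.7 369.7] [ 3.056  0.727 -0.   ] 57.6 [ 0.28  0.43  1.7  -0.    1.    1.38]
carton (array([577.2, 289.3]), array([83.8, 86. ]), 74) expect (574, 288, 26) 84
carton (array([412.7, 282.3]), array([75.4, 94.7]), 2) expect (385, 280, 32) 93
can [635.2 138. ] r 23.3 px [401. 153.] expect (634, 132, 62) 20
can [437.2 133.8] r 42.8 px [294. 391.] expect (431, 139, 122) 33
```

View pics/w2.png

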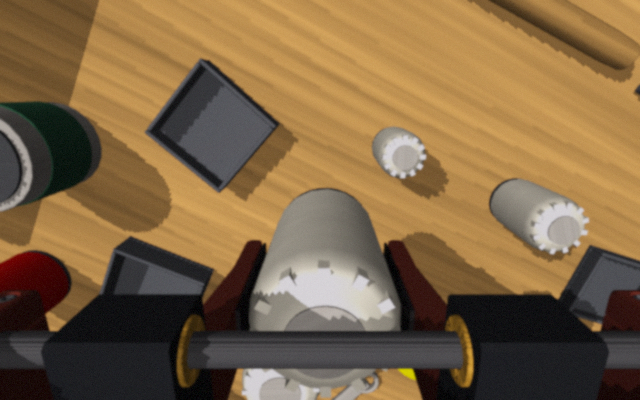

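The picture shows the filter held straight. Carton A's centre is at (212,125), the tiny filter's top at (404,157) and the small filter's top at (560,228).

Request:
step_arm --targets '[[[0,0.6,0,0,0,0,0.3],[0,0.8,0,0,0,0,0.3],[-0.02,0.8,0,0,0,0,0.3],[0,0,-0.5,0,0,0,0.3],[0,0,-0.7,0,0,0,0.3]]]'

```text
t: 5.82
ee_pos: [577.3, 288.8, 310.0]
orientation: [-3.056, -0.728, -0.004]
ft_force: [-0.4, -0.9, -2.7]
width: 57.5
grasp_force: 30.0
```

Request:
step_arm --targets '[[[0,0,-0.7,0,0,0,0.3],[0,0,-0.4,0,0,0,0.3],[0,0,-0.2,0,0,0,0.3],[0,0,-0.1,0,0,0,0.3],[0,0,0,0,0,0,0.3]]]'

```text
t: 6.45
ee_pos: [577.2, 288.7, 240.3]
orientation: [-3.056, -0.728, -0.002]
ft_force: [-0.3, -0.3, -3.4]
width: 57.3
grasp_force: 30.0
```

Request:
step_arm --targets '[[[0,0,-0.1,0,0,0,0.3],[0,0,-0.08,0,0,0,0.3],[0,0,-0.04,0,0,0,0.3],[0,0,0,0,0,0,0.3],[0,0,0,0,0,0,0.3]]]'

```text
t: 7.08
ee_pos: [576.8, 288.7, 229.5]
orientation: [-3.056, -0.728, -0.0]
ft_force: [-1.9, -1.0, 6.3]
width: 57.4
grasp_force: 30.0
```

Contact: the force went from −3 to +6 N. Release and rise.

Request:
step_arm --targets '[[[0,0,0,0,0,0,1],[0,0,0,0,0,0,1],[0,0,0,0,0,0,1],[0,0,0.4,0,0,0,1],[0,0,0.8,0,0,0,1]]]'

```text
t: 7.7
ee_pos: [576.4, 288.4, 288.8]
orientation: [3.055, 0.728, -0.004]
ft_force: [0.4, 0.3, 0.0]
width: 88.1
grasp_force: 0.0
```

Request:
step_arm --targets '[[[0,0,1,0,0,0,1],[0,0,1,0,0,0,1],[0,-0.6,0,0,0,0,1],[-0.6,-0.8,0,0,0,0,1],[-0.8,-0.8,0,0,0,0,1]]]'

```text
t: 8.32
ee_pos: [506.3, 177.6, 390.1]
orientation: [-3.056, -0.728, -0.004]
ft_force: [0.1, -0.0, -0.3]
width: 88.1
grasp_force: 0.0
```

Request:
step_arm --targets '[[[-0.8,-0.8,0,0,0,0,1],[-0.5,0,0,0,0,0,1],[-0.2,0,0,0,0,0,1],[0,0,0,0,0,0,1],[0,0,0,0,0,0,1]]]'

```text
t: 8.95
ee_pos: [432.8, 139.2, 389.1]
orientation: [-3.056, -0.729, -0.002]
ft_force: [-0.8, 0.5, 0.4]
width: 87.8
grasp_force: 0.0
```

Run:
```python
from h import *
d=snap("wrist","w3")
can(d,(577,289,106),29);carton(d,(385,280,32),93);can(d,(634,132,62),20);can(d,(431,139,122),33)
```

```text
9.0 [432.7 139.1 388.9] [3.056e+00 7.290e-01 1.000e-03] 88.0 [ 0.28  0.19  2.01 -0.    0.94  1.39]Traceback (most recent call last):
  File "<stdin>", line 3, in <module>
  File "h.py", line 18, in can
    k,l,st,c=cv2.connectedComponentsWithStats(cv2.morphologyEx(m,cv2.MORPH_CLOSE,np.ones((7,7))));i=1+st[1:,4].argmax()
                                                                                                      ~~~~~~~~~~~~~~~^^
ValueError: attempt to get argmax of an empty sequence
```

View pics/w3.png

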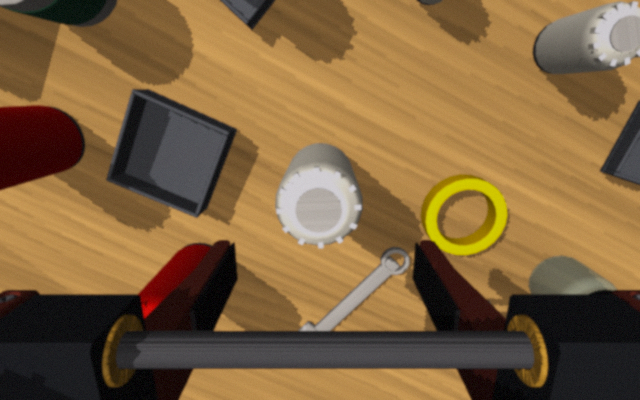

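The large filter's top disc is at (319,207), carton D is at (172,152), and a red can is behind the left finger.

Run:
```python
from h import *
d=np.load("w3.npz")
carton(d,(385,280,32),93);can(d,(431,139,122),33);print(ray(d,(319,206),119),ray(d,(319,209),122))
```

```text
carton (array([388.3, 279.8]), array([97.3, 97. ]), 2) expect (385, 280, 32) 93
can [437.1 145.3] r 39.1 px [319. 200.] expect (431, 139, 122) 33
[[432.02435824 142.79269273 119.        ]] [[430.86210238 142.16468227 122.        ]]
```

Request:
step_arm --targets '[[[-0.02,0.05,-0.5,0,0,0,1],[0,0,-0.8,0,0,0,1],[0,0,-0.8,0,0,0,1],[0,0,-0.5,0,0,0,1],[0,0,-0.3,0,0,0,1]]]'

```text
t: 9.62
ee_pos: [431.2, 141.3, 242.1]
orientation: [3.056, 0.728, -0.003]
ft_force: [0.2, 0.4, 0.6]
width: 87.7
grasp_force: 0.0
```

Request:
step_arm --targets '[[[0,0,0,0,0,0,1],[0,0,0,0,0,0,0.4],[0,0,0,0,0,0,0.4],[0,0,0,0,0,0,0.4],[0,0,0,0,0,0,0.4]]]'

```text
t: 10.25
ee_pos: [431.1, 141.4, 244.5]
orientation: [-3.056, -0.728, -0.003]
ft_force: [-1.6, 2.5, 6.8]
width: 66.8
grasp_force: 30.0
```

Request:
step_arm --targets '[[[0,0,0.3,0,0,0,0.4],[0,0,0.7,0,0,0,0.4],[0,0.3,0.6,0,0,0,0.4],[-0.3,0.6,0,0,0,0,0.4],[-0.3,0.7,0,0,0,0,0.4]]]'

```text
t: 10.88
ee_pos: [400.3, 221.4, 324.8]
orientation: [3.056, 0.726, 0.002]
ft_force: [0.1, 1.0, -3.9]
width: 67.1
grasp_force: 29.9
```

Request:
step_arm --targets '[[[-0.2,0.7,0,0,0,0,0.4],[-0.1,0.4,0,0,0,0,0.4],[0,0.1,0,0,0,0,0.4],[0,0,0,0,0,0,0.4],[0,0,0,0,0,0,0.4]]]'

```text
t: 11.5
ee_pos: [385.9, 280.4, 323.7]
orientation: [3.056, 0.727, -0.001]
ft_force: [1.1, -0.4, -4.0]
width: 67.0
grasp_force: 29.9
```

Request:
step_arm --targets '[[[0,0,-0.4,0,0,0,0.4],[0,0,-0.5,0,0,0,0.4],[0,0,-0.3,0,0,0,0.4],[0,0,-0.1,0,0,0,0.4],[0,0,-0.05,0,0,0,0.4]]]'

```text
t: 12.12
ee_pos: [386.1, 281.1, 256.3]
orientation: [-3.056, -0.728, -0.0]
ft_force: [-0.2, 0.7, -3.5]
width: 67.0
grasp_force: 29.9
```

Request:
step_arm --targets '[[[0,0,-0.06,0,0,0,0.4],[0,0,-0.06,0,0,0,0.4],[0,0,-0.04,0,0,0,0.4],[0,0,0,0,0,0,0.4],[0,0,0,0,0,0,0.4]]]'

```text
t: 12.75
ee_pos: [385.9, 281.3, 248.5]
orientation: [-3.056, -0.728, -0.001]
ft_force: [-1.5, 0.8, 3.1]
width: 66.8
grasp_force: 30.0
```

Request:
step_arm --targets '[[[0,0,0,0,0,0,1],[0,0,0,0,0,0,1],[0,0,0,0,0,0,1],[0,0,0.4,0,0,0,1],[0,0,0.8,0,0,0,1]]]'

```text
t: 13.38
ee_pos: [385.4, 280.8, 307.6]
orientation: [3.055, 0.728, -0.005]
ft_force: [0.7, 0.2, -0.2]
width: 87.8
grasp_force: 0.0
```

Request:
step_arm --targets '[[[0,0,0.9,0,0,0,1],[0,0,0.7,0,0,0,1],[0.5,-0.3,0,0,0,0,1],[0.8,-0.5,0,0,0,0,1],[0.8,-0.5,0,0,0,0,1]]]'

```text
t: 14.0
ee_pos: [491.7, 215.5, 388.5]
orientation: [-3.056, -0.729, -0.001]
ft_force: [0.0, 0.1, -0.8]
width: 87.9
grasp_force: 0.0
```

Request:
step_arm --targets '[[[0.8,-0.5,0,0,0,0,1],[0.8,-0.5,0,0,0,0,1],[0.6,-0.4,0,0,0,0,1],[0.2,-0.2,0,0,0,0,1],[0,0,0,0,0,0,1]]]'

```text
t: 14.62
ee_pos: [610.6, 135.7, 387.8]
orientation: [-3.056, -0.726, 0.002]
ft_force: [0.1, -0.0, -0.4]
width: 88.2
grasp_force: 0.0
```

Run:
```python
from h import *
d=snap("wrist","w4")
can(d,(634,132,62),20);can(d,(637,-4,82),24)
snap("top","t4")
```

```text
14.68 [610.  136.3 387.8] [-3.056e+00 -7.280e-01  2.000e-03] 87.8 [0.2  0.44 1.64 0.   1.06 1.3 ]
can [636.4 134.9] r 21.1 px [339. 162.] expect (634, 132, 62) 20
can [641.5   5.7] r 32.5 px [478. 228.] expect (637, -4, 82) 24
14.72 [609.8 136.7 388. ] [-3.056e+00 -7.290e-01  2.000e-03] 87.8 [0.2  0.44 1.64 0.   1.06 1.3 ]
```

View pics/w4.png

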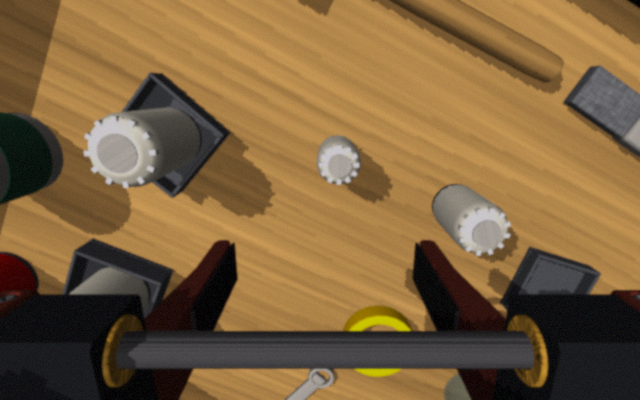

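The medium filter stands in carton A and the large one in D. The tiny filter's top is at (341,165) and the small one's at (485,232).

Run:
```python
from h import *
d=np.load("w4.npz");print(ray(d,(341,165),62),ray(d,(486,232),82)); carton(d,(605,-147,20),75)
```

```text
[[634.59349997 131.71831603  62.        ]] [[641.90663218  -2.61747374  82.        ]]
carton (array([ 617. , -138.6]), array([59.1, 87.7]), 9) expect (605, -147, 20) 75
```

Request:
step_arm --targets '[[[0.49,-0.09,0,0,0,0,1],[0,0,-0.8,0,0,0,1],[0,0,-0.9,0,0,0,1],[0,0,-0.9,0,0,0,1],[0,0,-0.6,0,0,0,1]]]'

```text
t: 15.35
ee_pos: [633.6, 132.7, 226.3]
orientation: [-3.055, -0.73, 0.004]
ft_force: [-0.2, -0.0, -1.1]
width: 87.7
grasp_force: 0.0
```

Request:
step_arm --targets '[[[0,0,-0.4,0,0,0,1],[0,0,-0.18,0,0,0,1],[0,0,0,0,0,0,1],[0,0,0,0,0,0,0.2],[0,0,0,0,0,0,0.2]]]'

```text
t: 15.98
ee_pos: [635.7, 131.7, 200.3]
orientation: [3.056, 0.728, 0.003]
ft_force: [0.2, 0.1, -0.6]
width: 71.2
grasp_force: 0.0
```

Request:
step_arm --targets '[[[0,0,0,0,0,0,0.2],[0,0,0,0,0,0,0.2],[0,0,0,0,0,0,0.2],[0,0,0,0,0,0,0.2],[0,0,0,0,0,0,0.2]]]'

```text
t: 16.6
ee_pos: [635.3, 131.8, 199.3]
orientation: [-3.056, -0.728, 0.0]
ft_force: [-1.9, 0.6, 2.2]
width: 39.4
grasp_force: 30.0
```

Request:
step_arm --targets '[[[0,0,0.3,0,0,0,0.2],[0,0,0.7,0,0,0,0.2],[0,0,0.8,0,0,0,0.2],[0,0,0.7,0,0,0,0.2],[-0.1,-0.4,0.2,0,0,0,0.2]]]'

```text
t: 17.23
ee_pos: [631.0, 111.8, 337.2]
orientation: [3.055, 0.731, 0.008]
ft_force: [1.3, -0.5, -2.1]
width: 40.0
grasp_force: 30.0
```

Request:
step_arm --targets '[[[-0.2,-0.8,0,0,0,0,0.2],[-0.3,-0.9,0,0,0,0,0.2],[-0.3,-0.9,0,0,0,0,0.2],[-0.3,-0.9,0,0,0,0,0.2],[-0.3,-0.9,0,0,0,0,0.2]]]'

```text
t: 17.85
ee_pos: [558.5, -110.7, 333.2]
orientation: [-3.056, -0.727, 0.003]
ft_force: [0.5, 0.0, -1.6]
width: 39.4
grasp_force: 30.0
```

Request:
step_arm --targets '[[[-0.3,-0.9,0,0,0,0,0.2],[-0.3,-0.9,0,0,0,0,0.2],[-0.3,-0.9,0,0,0,0,0.2],[-0.3,-0.9,0,0,0,0,0.2],[-0.3,-0.6,0,0,0,0,0.2]]]'

```text
t: 18.48
ee_pos: [483.1, -320.7, 333.2]
orientation: [-3.056, -0.725, 0.002]
ft_force: [0.1, -0.2, -2.1]
width: 39.3
grasp_force: 30.0
```

Request:
step_arm --targets '[[[0,-0.1,0,0,0,0,0.2],[0,0,0,0,0,0,0.2],[0,0,0,0,0,0,0.2],[0,0,0,0,0,0,0.2],[0,0,0,0,0,0,0.2]]]'

```text
t: 19.1
ee_pos: [485.6, -322.7, 334.2]
orientation: [-3.056, -0.73, -0.0]
ft_force: [-0.2, 0.5, -1.6]
width: 40.0
grasp_force: 30.0
```

Run:
```python
from h import *
d=snap("wrist","w5");carton(d,(474.5,-395.5,16),66);print(proj(d,(474.5,-395.5,16)))
```

```text
19.15 [ 485.6 -322.8  334.2] [3.056 0.73  0.   ] 39.7 [-0.61  0.45  1.77  0.    0.91  0.49]
carton (array([ 459.3, -380.5]), array([ 91.7, 103.4]), 78) expect (474.5, -395.5, 16) 66
[391.33793039 236.04728938]
```

View pics/w5.png

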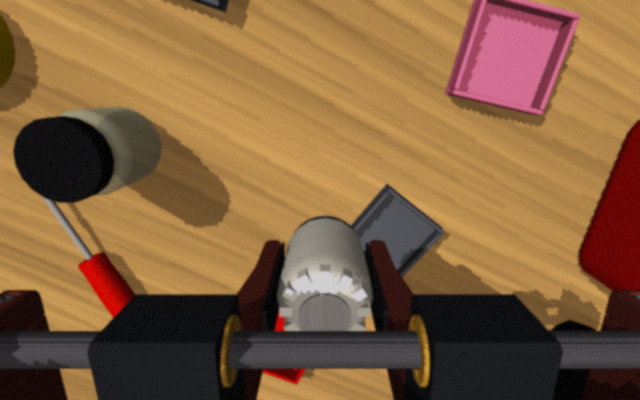

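The tiny filter is held, and carton C's far corners are at (388,186) and (443,232), which fits the earlier measurement.

Request:
step_arm --targets '[[[-0.1,-0.5,0,0,0,0,0.2],[-0.12,-0.6,0,0,0,0,0.2],[0,-0.36,0,0,0,0,0.2],[0,0,-0.4,0,0,0,0.2],[0,0,-0.6,0,0,0,0.2]]]'

```text
t: 19.77
ee_pos: [474.5, -395.8, 283.1]
orientation: [3.056, 0.728, 0.001]
ft_force: [-0.1, -0.1, -1.6]
width: 39.6
grasp_force: 30.0
```

Request:
step_arm --targets '[[[0,0,-0.6,0,0,0,0.2],[0,0,-0.4,0,0,0,0.2],[0,0,-0.2,0,0,0,0.2],[0,0,0,0,0,0,0.2],[0,0,0,0,0,0,0.2]]]'

```text
t: 20.4
ee_pos: [474.7, -396.6, 225.0]
orientation: [3.055, 0.728, 0.001]
ft_force: [-0.1, 0.3, -1.1]
width: 39.8
grasp_force: 30.0
```

Now 225; need about 203.5.

Request:
step_arm --targets '[[[0,0.01,-0.2,0,0,0,0.2],[0,0,-0.12,0,0,0,0.2],[0,0,-0.07,0,0,0,0.2],[0,0,-0.04,0,0,0,0.2],[0,0,0,0,0,0,0.2]]]'

```text
t: 21.02
ee_pos: [474.2, -395.8, 203.3]
orientation: [-3.056, -0.728, 0.001]
ft_force: [-2.4, 2.0, 5.4]
width: 39.5
grasp_force: 30.0
```

Request:
step_arm --targets '[[[0,0,0,0,0,0,1],[0,0,0,0,0,0,1],[0,0,0,0,0,0,1],[0,0,0,0,0,0,1],[0,0,0.5,0,0,0,1]]]'

```text
t: 21.65
ee_pos: [473.7, -395.3, 226.2]
orientation: [-3.053, -0.727, 0.004]
ft_force: [0.1, -1.0, 0.9]
width: 85.6
grasp_force: 0.0
```

Request:
step_arm --targets '[[[0,0,0.9,0,0,0,1],[0,0,1,0,0,0,1],[0,0,1,0,0,0,1],[0.3,0.8,0,0,0,0,1],[0.4,0.9,0,0,0,0,1]]]'

```text
t: 22.28
ee_pos: [509.3, -310.5, 373.7]
orientation: [3.055, 0.725, 0.002]
ft_force: [0.6, -0.1, -0.5]
width: 88.1
grasp_force: 0.0
```

Request:
step_arm --targets '[[[0.4,0.9,0,0,0,0,1],[0.4,0.9,0,0,0,0,1],[0.4,0.9,0,0,0,0,1],[0.4,0.9,0,0,0,0,1],[0.4,0.9,0,0,0,0,1]]]'

```text
t: 22.9
ee_pos: [609.8, -84.3, 372.7]
orientation: [3.056, 0.728, 0.0]
ft_force: [0.7, -0.3, -0.6]
width: 88.2
grasp_force: 0.0
```

Request:
step_arm --targets '[[[0.3,0.9,0,0,0,0,1],[0.2,0.5,0,0,0,0,1],[0,0.2,0,0,0,0,1],[0,0,0,0,0,0,1],[0,0,0,0,0,0,1]]]'

```text
t: 23.52
ee_pos: [633.9, -6.9, 372.6]
orientation: [3.056, 0.727, -0.001]
ft_force: [-0.4, 0.9, 0.5]
width: 88.0
grasp_force: 0.0
```

Run:
```python
from h import *
d=snap("wrist","w6");can(d,(640,-3,82),24);carton(d,(605,-147,20),75)
t=snap("top","t6")["pixels"]
im=np.hstack([cv2.resize(d["pixels"],(640,400))[:,150:550],cv2.resize(t[90:290,110:510],(400,200)).repeat(2,0)[:400]]);cv2.imwrite("pics/w6c.png",im[:,:,::-1])
```

```text
23.57 [634.   -7.  372.7] [ 3.056  0.726 -0.   ] 87.9 [-0.03  0.47  1.63 -0.    1.04  1.07]
can [645.8  -1.3] r 27.7 px [325. 182.] expect (640, -3, 82) 24
carton (array([ 608.7, -143.7]), array([77.7, 80.4]), 9) expect (605, -147, 20) 75
23.62 [634.1  -7.  372.7] [ 3.056  0.726 -0.   ] 87.6 [-0.03  0.47  1.63 -0.    1.04  1.07]
```

View pics/w6.png

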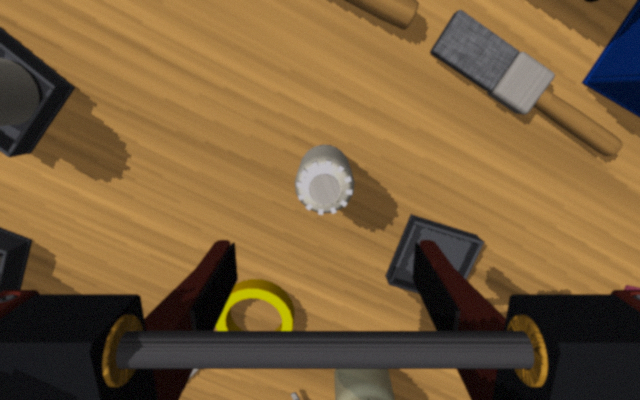

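The small filter's top is at (325,187), and carton B is at about (436,255).

Run:
```python
from h import *
d=np.load("w6.npz");print(ray(d,(325,187),82),ray(d,[(412,217),(484,241),(460,289)],20)); print(proj(d,(606,-145.5,20)))
```

```text
[[642.68161961  -3.30170914  82.        ]] [[ 639.47567914 -100.35343866   20.        ]
 [ 649.95040079 -177.63388915   20.        ]
 [ 593.49273408 -185.86057736   20.        ]]
[433.30421845 263.51308276]
```

Request:
step_arm --targets '[[[0.15,0.08,0,0,0,0,1],[0,0,-0.8,0,0,0,1],[0,0,-0.9,0,0,0,1],[0,0,-0.8,0,0,0,1],[0,0,-0.5,0,0,0,1]]]'

```text
t: 24.25
ee_pos: [641.6, -2.0, 220.4]
orientation: [-3.056, -0.727, 0.003]
ft_force: [-0.4, 0.1, 0.2]
width: 87.9
grasp_force: 0.0
```

Request:
step_arm --targets '[[[0,0,-0.2,0,0,0,1],[0,0,0,0,0,0,1],[0,0,0,0,0,0,0.3],[0,0,0,0,0,0,0.3],[0,0,0,0,0,0,0.3]]]'

```text
t: 24.88
ee_pos: [642.1, -1.9, 213.5]
orientation: [3.056, 0.728, 0.002]
ft_force: [0.1, 0.4, 0.2]
width: 61.6
grasp_force: 0.0
```

Request:
step_arm --targets '[[[0,0,0,0,0,0,0.3],[0,0,0,0,0,0,0.3],[0,0,0,0,0,0,0.3],[0,0,0,0,0,0,0.3],[0,0,0,0,0,0,0.3]]]'

```text
t: 25.5
ee_pos: [642.0, -2.0, 213.0]
orientation: [3.056, 0.728, 0.001]
ft_force: [-0.9, -0.4, 5.4]
width: 48.8
grasp_force: 30.0
```

Request:
step_arm --targets '[[[0,0,0.3,0,0,0,0.3],[0,0,0.7,0,0,0,0.3],[0,-0.3,0.6,0,0,0,0.3],[-0.2,-0.6,0,0,0,0,0.3],[-0.2,-0.7,0,0,0,0,0.3]]]'

```text
t: 26.12
ee_pos: [621.4, -82.1, 293.5]
orientation: [3.056, 0.73, 0.001]
ft_force: [0.8, -0.2, -2.1]
width: 48.7
grasp_force: 30.0
```

Request:
step_arm --targets '[[[-0.2,-0.7,0,0,0,0,0.3],[-0.1,-0.5,0,0,0,0,0.3],[0,-0.07,0,0,0,0,0.3],[0,0,0,0,0,0,0.3],[0,0,0,0,0,0,0.3]]]'

```text
t: 26.75
ee_pos: [607.0, -144.4, 292.7]
orientation: [-3.055, -0.729, 0.0]
ft_force: [0.3, -0.5, -1.9]
width: 48.3
grasp_force: 30.0
```

Request:
step_arm --targets '[[[0,-0.02,-0.4,0,0,0,0.3],[0,0,-0.5,0,0,0,0.3],[0,0,-0.3,0,0,0,0.3],[0,0,-0.1,0,0,0,0.3],[0,0,-0.05,0,0,0,0.3]]]'

```text
t: 27.38
ee_pos: [607.0, -146.3, 224.9]
orientation: [-3.056, -0.728, 0.0]
ft_force: [-0.2, -0.3, -2.8]
width: 48.5
grasp_force: 30.0
```

Request:
step_arm --targets '[[[0,0,-0.06,0,0,0,0.3],[0,0,-0.06,0,0,0,0.3],[0,0,-0.05,0,0,0,0.3],[0,0,0,0,0,0,0.3],[0,0,0,0,0,0,0.3]]]'

```text
t: 28.0
ee_pos: [606.9, -146.4, 217.0]
orientation: [3.056, 0.728, 0.001]
ft_force: [-0.1, -0.2, 1.6]
width: 48.5
grasp_force: 30.0
```

Request:
step_arm --targets '[[[0,0,0,0,0,0,1],[0,0,0,0,0,0,1],[0,0,0,0,0,0,1],[0,0,0,0,0,0,1],[0,0,0.5,0,0,0,1]]]'

```text
t: 28.62
ee_pos: [606.0, -146.1, 240.2]
orientation: [-3.054, -0.728, 0.005]
ft_force: [-0.5, -1.0, 0.7]
width: 87.9
grasp_force: 0.0
```

Request:
step_arm --targets '[[[0,0,0.9,0,0,0,1],[0,0,1,0,0,0,1],[0,0,1,0,0,0,1],[-0.8,0.5,0,0,0,0,1],[-0.8,0.5,0,0,0,0,1]]]'

```text
t: 29.25
ee_pos: [525.9, -96.0, 387.4]
orientation: [3.056, 0.727, 0.003]
ft_force: [0.5, 0.3, 0.1]
width: 87.8
grasp_force: 0.0
```

Request:
step_arm --targets '[[[-0.8,0.5,0,0,0,0,1],[-0.8,0.5,0,0,0,0,1],[-0.5,0.2,0,0,0,0,1],[0,0,0,0,0,0,1],[0,0,0,0,0,0,1]]]'

```text
t: 29.88
ee_pos: [422.8, -36.6, 387.1]
orientation: [3.055, 0.728, 0.003]
ft_force: [0.6, -0.3, 0.1]
width: 88.1
grasp_force: 0.0
```

Run:
```python
from h import *
t=snap("top","t7");s=snap("scene","s7")
cv2.imwrite("pics/t7c.png",cv2.resize(t["pixels"][90:290,110:510][:,:,::-1],(800,400),interpolation=2))
for n,c,h in(("A",(576,288.5),106),("B",(606.5,-145.5),86),("C",(474.5,-395.5),66),("D",(386.5,280),126)):
    q=proj(t,(*c,h));print(n,q.round(),((q-[110,90])*2).round(),proj(s,(*c,h)).round())
```

```text
29.93 [422.9 -36.7 387. ] [3.056e+00 7.280e-01 2.000e-03] 87.7 [-0.11  0.15  2.07 -0.    0.92  0.99]
29.98 [422.9 -36.7 386.9] [3.056e+00 7.270e-01 1.000e-03] 87.5 [-0.11  0.15  2.07 -0.    0.92  0.99]
A [193. 145.] [166. 110.] [413. 140.]
B [376. 132.] [531.  85.] [343. 264.]
C [479. 187.] [738. 194.] [221. 333.]
D [192. 226.] [164. 271.] [349. 114.]
```

View pics/t7c.png

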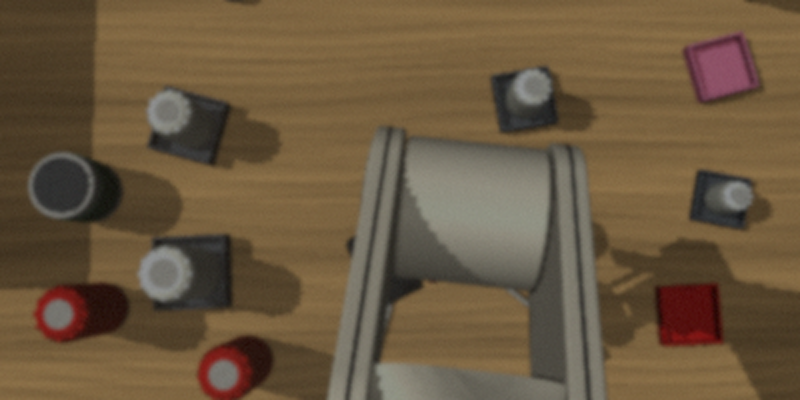

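View pics/s7.png

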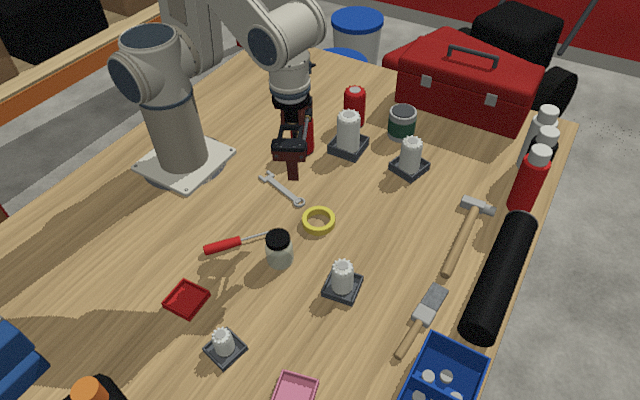

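All four filters stand upright and centred in their grey cartons. Their tops in the crop are at (169,111), (533,88), (737,195) and (165,272), against predictions of (166,110), (531,85), (738,194) and (164,271). The tin and jar have not moved, and the gripper is clear.

```bash
python3 -c "
from workcell import ctrl
print(ctrl.close_job())"
```

```text
the job is handed in; nothing more can be done
None
```

I handed the job in at about 30 s with all four filters standing upright in the cartons of their own size and the tin and jar where they began; the hand-in call did not report a verdict.

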